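# Raise the feed gate and push the blank home

### The job

Push the gate arm of the feed jig up past its balance point, so that it stays raised by its counterweight. Then push the metal blank along its lane, under the raised gate, until its end rests against the end stop. Nothing is to be picked up: the blank slides on the board and does not lift or tip, and everything else stays where it stands.

Things in the scene. Friction and masses are not known exactly. Their poses are not given: they have to be found in the camera images.
- jig: Fixed feed jig: plywood board 12 mm thick with a lane along its x. Origin on the bench top, mid-width of the lane, under the gate arm; +x along the lane to the end stop (away from the robot), +y left to the gate post. In its frame (mm): board x -165 to 75, y -70 to 170; lane between two rails 14 mm wide, inner faces at y -21 and 21, tops at z 22, from x -165 to 40.
- end_stop (a point): Centre of the end stop's face, at x 30, y 0, z 27 mm in the jig frame; it faces -x. The end stop is an aluminium bar across the far end of the lane, 80 mm wide, 22 mm thick, its top at z 42 mm.
- gate_arm (a joint): Gate arm angle, rad: 0 = lowered, level, pointing from the post to the jig's -y (right); grows as the handle swings up and to the left; 1.5 = upper stop, upright. Steel bar 16 mm thick, counterweight on a cranked tail, 0.9 kg in all. Balance point near 0.88: below it the arm falls shut, beyond it it swings on by itself and stays. 1 to 2 N at the handle lift it.
- gate_handle (a point): Centre of the round rubber cross handle at the end of the gate arm: 16 mm in diameter, 100 mm long, along the jig's x, 215 mm from the pivot; while lowered it is 100 mm above the bench, at x 0, y -100 mm in the jig frame. The space below it and to the right of it is free.
- gate_pivot (a point): Pivot of the gate arm, fixed in the jig frame at x 0, y 115, z 100 mm; its axis is the jig's x. Two upright grey cheeks hold it (x -29 to 29, y 92 to 138, top z 121 mm). A plate 44 mm wide and 6 mm thick hangs from the arm, 85 to 129 mm from the pivot, down to 75 mm below the arm's centre line, and bars the lane while the arm is lowered.
- blank: Solid aluminium blank 90 x 36 x 28 mm with two small holes in its top, about 0.27 kg, flat in the lane on the jig's board (underside 12 mm above the bench), its 90 mm along the lane, 3 mm play each side. Origin at the centre of its underside, x along the lane as the jig's. Starts on the robot's side of the gate; against the end stop its origin is at x -15 mm in the jig frame.
- tape_measure: black tape measure standing on edge, 37x80x69 mm, at the near right of the jig; origin at the centre of its underside. Bystander, leave alone.
- glue_bottle: white and blue glue bottle with a pointed blue cap, 43x43x128 mm, standing on the near left part of the jig's board; origin at the centre of its underside. Bystander, leave alone.
- can: drinks can, 66 mm diameter, 119 mm high, standing to the left; origin at the centre of its underside. Bystander, leave alone.
- cup: blue drinking cup with a white band, 72 mm diameter, 112 mm high, standing to the far left; origin at the centre of its underside. Bystander, leave alone.
- torch: black torch lying to the right, 36x122x36 mm; origin at the centre of its underside. Bystander, leave alone.
- bolt_0: loose steel bolt lying to the left, 19x50x16 mm; origin at the centre of its underside. Bystander, leave alone.
Things that resemble listed ones, but are neither listed nor needed, are in the scene too. What is shaped like the blank but brown or red is not meant.

How it is judged:
On the way, in this order (a step that is already met when the one before it is completed fails the run):
1. the gate arm is raised past its balance point to its upper stop and stays there without the robot touching it (value of joint gate_arm above 1.3 rad and contact force between the fingers and gate_arm below 0.1 N), for 0.3 s.
2. the blank rests against the end stop (x of blank in the frame of jig above -0.021 m), for 0.2 s.
At the end, for the whole second after the job is handed in: The gate arm stands raised (joint above 1.3 rad), and the blank lies flat in the lane, at rest and along it within 0.09 rad, its end within 6 mm of the end stop (value of joint gate_arm above 1.3 rad and x of blank in the frame of jig above -0.021 m and z of blank in the frame of jig below 0.017 m and angle between the x axis of blank and the x axis of jig, either way round below 0.09 rad and linear speed of blank below 0.01 m/s); the robot touches nothing.
It fails at once if the blank is lifted more than 12 mm or tipped (z of blank in the frame of jig above 0.024 m or angle between blank's own z axis and vertical above 0.15 rad).
It fails at once if a bystander is moved more than 30 mm (distance of any of tape_measure, glue_bottle, can, cup, torch, bolt_0 from where it was at the start of the episode above 0.03 m).
It also fails if it takes over 54 s, if anything falls off the work surface, if the arm or the gripper's body presses on something with over 40 N, if the wrist force passes 120 N, or if a joint passes its speed limit or range.

### The arm

A 7-joint arm with a two-finger parallel gripper is mounted at the origin on a cart in front of the work surface, level with it; the furniture and walls round the work are solid. World frame = base frame: x ahead of the robot, y to its left, z up, the work surface at z = 0. Lengths are in m, angles in rad, forces in N, time in s.
With the tool pointing down it reaches from about 0.425 to 0.925 m from the base axis. Payload 6.8 kg.
Tool frame: the origin (TCP) lies on the front face of the gripper's body, between the roots of the fingers; the fingertips stand 73 mm ahead of it and the grasp point (between the pads) lies 54 mm ahead of it; z points along the fingers, y is the direction in which the jaws open and shut (so a half turn about z gives the same grasp; the last joint's range is limited). The gripper opens to 85 mm and grips with 20 to 120 N. Pads are 22 mm wide; open, the fingers measure 114 mm over their backs; the gripper's body (76 mm by 85 mm) begins 54 mm behind the grasp point. The pads swing forward as they close: fully open they stand 13 mm farther back than shut.
Start: joints at [1.034, 0.477, 0.022, 1.555, -0.011, 1.109, -0.083], TCP at [0.281, -0.614, 0.304] pointing down, gripper open.
Joint ranges: [-2.96, 2.96], [-0.34, 2.1], [-1.41, 1.46], [0.24, 2.44], [-1.37, 4.51], [0.17, 1.92], [-2.96, 2.96]. Speed limits (rad/s): [2.39, 2.39, 3.14, 3.14, 3.14, 3.14, 3.14].

### API

Orientations are given as a unit quaternion [w, x, y, z].
In Python, from station import get_obs, read_camera, hand_in, spot_in, cut_out, spot_point gives the robot as it stands. The module is installed in compiled form; this text tells all that it offers.
- The arm moves only by the tool move_arm, never from a script. Its arguments are lists of equal length, an entry for each row: "gripper": the opening, from 0 (shut) to 1 (fully open); "xyz": the shift along the tool's x, y, z in cm, a list of three; "twist": the turn about the tool's z in rad. A call has 1 to 5 rows; each row is the pose to reach, as a shift and turn from the pose commanded when the call began, along the tool's axes at that moment; what a row does not reach only later rows make up. A row lasts 1/12 s, in which the tool goes at most 41.7 mm and 7.16 degrees, less where a joint would pass 70% of its speed; a pose out of reach is approached as far as the arm can. A call with a gripper value outside its range is refused whole. The fingers move at their own pace and stop on an object; "squeeze" is the grip in N (left out, the last holds). Time passes only in rows, so rows that repeat a pose let the fingers close. It gives the time, the measured TCP pose, the force and the opening at its end, in the units of the state.
- get_obs(): the state, without advancing time (a new reading comes with each control period).
- read_camera(name): name is "side" or "top" or "wrist"; returns a dict with "pixels" (420x560x3 uint8, red, green, blue), "fx", "fy", "cx", "cy" (pixels), "R" (3x3) and "t" (3): a world point X has camera coordinates R X + t. Camera axes: x right, y down, z forward; pixel columns grow to the right and rows downward; lengths in m; the calibration is good to about 2 mm. A picture is of the moment at which its call begins. There is no depth.
- hand_in(): hands the job in, once; it reports no verdict.
Trained networks look in the newest picture that a camera, given by its name, has taken for a name from the list of things; names that differ only in an ending like _2 or _b are one class to them, and where a whole thing is asked for, a point or a joint stands for the part that bears it (a point fixed in the world has none). Each returns a list of dicts, best first, with "p" (0 to 1); they miss things now and then, are a little off and sometimes report something else, mostly with a low value. They report only what shows in the picture. A call takes as long as a camera call. They do not tell look-alikes from the thing itself.
- spot_in(query, camera): "centre" ([x, y, z] in m, in world coordinates, good to about 4 mm: the middle of the surface that is visible of it).
- cut_out(query, camera): "pixels" (420x560 bool, what is visible of it).
- spot_point(query, camera): "centre" ([x, y, z] in m, in world coordinates, good to about 4 mm: a listed point, or the origin of a listed thing).
The state is a dict: "t": time; "q": joint angles; "joint_vel": joint speeds; "joint_torque": joint torques, N m; "eef_pos": TCP position; "tool_rot": TCP orientation; "contact_force": force on the tool from outside, world axes, zero at the start; "torque": the same for the moment, N m; "gripper_width": opening from 0.0 (shut) to 1.0 (fully open).
Only numpy, scipy, OpenCV 4.12 (cv2) and the standard library are available. Lean on these libraries where they do the work, as an engineer would, in place of code of your own. Each camera call takes 0.05 s, during which the arm holds its last target.

## Working session

There is one attempt and no reset: what is moved stays moved. The work goes in short steps, Python scripts to look and compute and a tool call to move; the robot and the scene stay as the last step left them, time stands still between calls to the robot, and variables do not carry over. Pictures are saved under pics/ and viewed, and the job is handed in when it is done.

Besides the shell and the picture viewer there is one more tool, called after "Emit:" as name(argument=value, ...) on one line, values as JSON. move_arm: Moves the arm, as the interface text tells. Its arguments: {"type":"object","properties":{"gripper":{"type":"array","items":{"type":"number"}},"xyz":{"type":"array","items":{"type":"array","items":{"type":"number"}}},"twist":{"type":"array","items":{"type":"number"}},"squeeze":{"type":"number"}},"required":["gripper","xyz","twist"]}

```bash
mkdir -p pics
cat > h.py <<'E'
import numpy as np,cv2
from station import *
def save(n,f):
    c=read_camera(n); cv2.imwrite(f,c["pixels"][:,:,::-1]); return c
E
python3 - <<'E'
from h import *
for n in ("side","top"):
    c=save(n,f"pics/{n}0.png")
    print(n,c["fx"],np.round(-c["R"].T@c["t"],3),np.round(c["R"],2).tolist())
    for q in ("jig","end_stop","gate_handle","gate_pivot","blank","tape_measure","glue_bottle","can","torch","bolt_0"):
        print(q,[(np.round(d["centre"],3).tolist(),round(d["p"],2)) for d in spot_point(q,n)][:4])
o=get_obs();print(o)
E
```

```text
side 394.9354206597893 [-0.119  0.959  0.566] [[-0.83, -0.55, -0.0], [-0.2, 0.31, -0.93], [0.51, -0.78, -0.37]]
jig [([0.654, -0.035, -0.001], 0.73)]
end_stop [([0.683, -0.042, 0.024], 0.91), ([0.57, -0.028, 0.011], 0.63), ([0.453, 0.456, 0.005], 0.24)]
gate_handle [([0.636, -0.134, 0.102], 0.79)]
gate_pivot [([0.668, 0.078, 0.098], 0.89)]
blank [([0.574, -0.026, 0.011], 0.72), ([0.387, 0.011, 0.003], 0.63), ([0.619, -0.253, 0.004], 0.49)]
tape_measure [([0.483, -0.18, -0.001], 0.61)]
glue_bottle [([0.572, 0.115, 0.013], 0.58)]
can [([0.595, 0.398, -0.002], 0.78), ([0.652, -0.035, 0.0], 0.57)]
torch [([0.53, -0.507, 0.002], 0.45)]
bolt_0 [([0.484, -0.182, 0.003], 0.6), ([0.636, -0.136, 0.103], 0.59), ([0.452, 0.457, 0.0], 0.47)]
top 541.3847817073041 [ 0.361 -0.047  1.881] [[0.0, -1.0, -0.01], [-1.0, -0.0, -0.1], [0.1, 0.01, -1.0]]
jig [([0.653, -0.041, -0.002], 0.93)]
end_stop [([0.683, -0.041, 0.028], 0.77)]
gate_handle [([0.638, -0.135, 0.101], 0.72)]
gate_pivot [([0.671, 0.081, 0.102], 0.81)]
blank [([0.574, -0.022, 0.014], 0.83), ([0.382, 0.013, -0.001], 0.71), ([0.617, -0.256, 
[... 212 characters left out ...]
.42)]
{'t': 1.1, 'q': array([ 1.03390191,  0.47699077,  0.022368  ,  1.55538365, -0.01150018,
        1.10929501, -0.08310094]), 'joint_vel': array([-0.00080748,  0.00126237,  0.00018543, -0.00250564,  0.00096129,
       -0.00027097,  0.00066017]), 'joint_torque': array([-5.25585929e-04, -5.96325946e+01,  1.60650842e+00, -2.81542146e+01,
        1.25410402e-02,  1.68721162e-03,  2.18481915e-05]), 'eef_pos': array([ 0.28068045, -0.61390091,  0.3039204 ]), 'tool_rot': array([2.04074064e-05, 9.77104132e-01, 2.12761638e-01, 2.12457093e-05]), 'contact_force': array([ 0.32386742, -0.18571107, -0.24213328]), 'torque': array([0.06148488, 0.03896778, 0.02150616]), 'gripper_width': 1.0061394202057834}
```

View pictures.

View pics/side0.png

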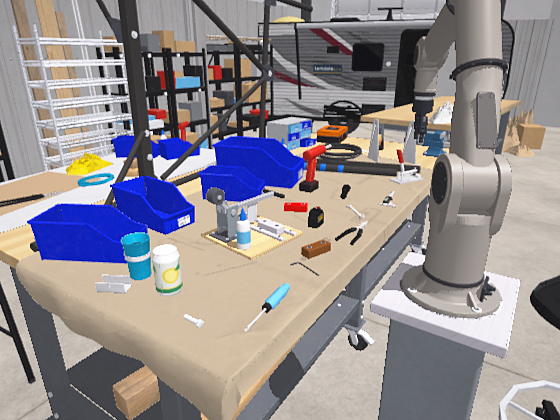

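View pics/top0.png

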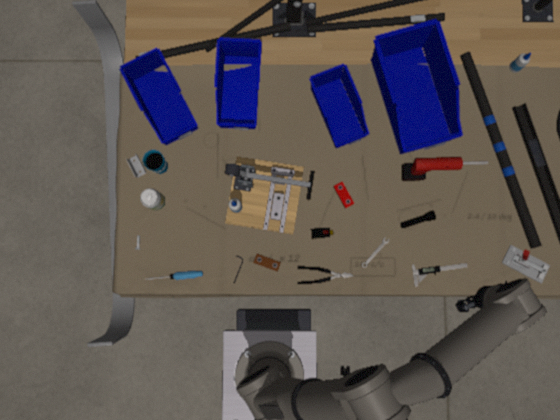

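```bash
cat >> h.py <<'E'
O=np.array([0.6535,-0.0385]);YAW=-0.150
def J(x,y,z):
    c,s=np.cos(YAW),np.sin(YAW); return np.array([O[0]+c*x-s*y,O[1]+s*x+c*y,z])
def P(c,X):
    v=c["R"]@X+c["t"]; return np.array([c["fx"]*v[0]/v[2]+c["cx"],c["fy"]*v[1]/v[2]+c["cy"]])
def overlay(c,box,k,f):
    x0,y0,x1,y1=box
    im=cv2.resize(c["pixels"][y0:y1,x0:x1,::-1],None,fx=k,fy=k,interpolation=cv2.INTER_CUBIC)
    def L(a,b,col):
        p=[tuple(int(v) for v in ((P(c,J(*q))+.5-[x0,y0])*k)) for q in (a,b)]; cv2.line(im,p[0],p[1],col,1)
    for y in (-.021,.021,-.035,.035): L((-.165,y,.022),(.04,y,.022),(0,255,0))
    B=[(-.165,-.07,.012),(.075,-.07,.012),(.075,.17,.012),(-.165,.17,.012)]
    for i in range(4): L(B[i],B[(i+1)%4],(0,0,255))
    L((-.05,-.1,.1),(.05,-.1,.1),(255,0,0)); L((0,-.1,.1),(0,.115,.1),(255,0,255)); L((.03,-.04,.042),(.03,.04,.042),(255,255,0))
    cv2.imwrite(f,im)
E
python3 - <<'E'
from h import *
c=read_camera("top"); overlay(c,(210,140,350,250),5,"pics/top1.png")
c=read_camera("side"); overlay(c,(190,170,340,270),5,"pics/side1.png")
E
```

```text
(no output)
```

View pics/top1.png

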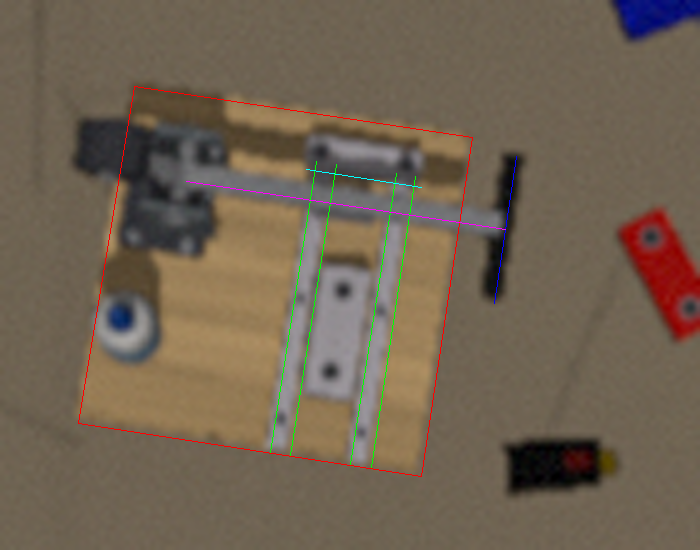

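View pics/side1.png

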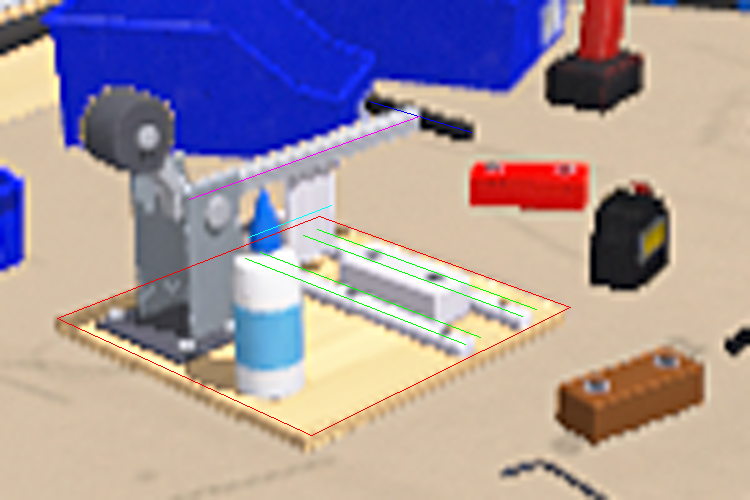

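```bash
cat >> h.py <<'E'
from scipy.spatial.transform import Rotation as Ro
def rel(target,yaw=YAW):
    o=get_obs(); q=o["tool_rot"]; R=Ro.from_quat([q[1],q[2],q[3],q[0]]).as_matrix()
    x=R[:,0]; y0=np.arctan2(x[1],x[0]); 
    print("t",round(o["t"],2),"pos",np.round(o["eef_pos"],4),"shift cm",np.round(R.T@(np.array(target)-o["eef_pos"])*100,2),"twist",round(-(yaw-y0),3),"F",np.round(o["contact_force"],1),"w",round(o["gripper_width"],3),"z",np.round(R[:,2],3))
E
python3 - <<'E'
from h import *
print(J(-.03,-.1,.25)); rel(J(-.03,-.1,.25))
E
```

```text
[ 0.60889305 -0.13289396  0.25      ]
t 1.2 pos [ 0.2807 -0.6139  0.3039] shift cm [ 49.85 -30.1    5.39] twist 0.579 F [ 0.5  0.7 -0.6] w 1.001 z [ 0. -0. -1.]
```

Emit:
move_arm(gripper=[1,1,1,1,1], xyz=[[49.9,-30.1,0],[49.9,-30.1,0],[49.9,-30.1,0],[49.9,-30.1,0],[49.9,-30.1,0]], twist=[0.579,0.579,0.579,0.579,0.579])

```text
t: 1.62
eef_pos: [0.3981, -0.4416, 0.3041]
tool_rot: [0.0, 0.997, -0.078, 0.0]
contact_force: [1.3, -0.9, 0.6]
gripper_width: 1.0
```

Run:
```python
from h import *
rel(J(-.03,-.1,.25))
```

```text
t 1.62 pos [ 0.3981 -0.4416  0.3041] shift cm [ 16.   -33.78   5.41] twist -0.007 F [ 1.3 -0.9  0.6] w 1.0 z [ 0. -0. -1.]
```

Emit:
move_arm(gripper=[1,1,1,1,1], xyz=[[16,-33.8,2],[16,-33.8,2],[16,-33.8,2],[16,-33.8,2],[16,-33.8,2]], twist=[0,0,0,0,0])

```text
t: 2.03
eef_pos: [0.5144, -0.2687, 0.2931]
tool_rot: [0.0, 0.997, -0.075, 0.0]
contact_force: [0.3, -0.3, -0.5]
gripper_width: 1.0
```

Run:
```python
from h import *
rel(J(-.03,-.1,.25))
```

```text
t 2.03 pos [ 0.5144 -0.2687  0.2931] shift cm [  7.31 -14.84   4.31] twist -0.0 F [ 0.3 -0.3 -0.5] w 1.0 z [ 0.001 -0.    -1.   ]
```

Emit:
move_arm(gripper=[1,1,1,1,1], xyz=[[7.3,-14.8,3],[7.3,-14.8,3],[7.3,-14.8,3],[7.3,-14.8,3],[7.3,-14.8,3]], twist=[0,0,0,0,0])

```text
t: 2.45
eef_pos: [0.6116, -0.1246, 0.2614]
tool_rot: [-0.003, 0.998, -0.069, 0.0]
contact_force: [-1.2, 1.4, 0.3]
gripper_width: 1.001
```

Run:
```python
from h import *
rel(J(-.03,-.1,.148))
c=save("wrist","pics/w0.png")
print([np.round(d["centre"],3) for d in spot_point("gate_handle","wrist")], P(c,J(-.03,-.1,.1)),P(c,J(-.05,-.1,.1)))
print([np.round(d["centre"],3) for d in spot_point("blank","wrist")])
print([np.round(d["centre"],3) for d in spot_point("end_stop","wrist")])
```

```text
t 2.45 pos [ 0.6116 -0.1246  0.2614] shift cm [-0.16  0.93 11.34] twist 0.012 F [-1.2  1.4  0.3] w 1.001 z [ 0.001  0.006 -1.   ]
[array([ 0.638, -0.138,  0.101])] [292.7719778  209.58281993] [292.22571338 234.24710009]
[array([ 0.576, -0.028,  0.009]), array([ 0.614, -0.258,  0.001]), array([ 0.38 ,  0.009, -0.002])]
[array([ 0.681, -0.041,  0.028])]
```

View pics/w0.png

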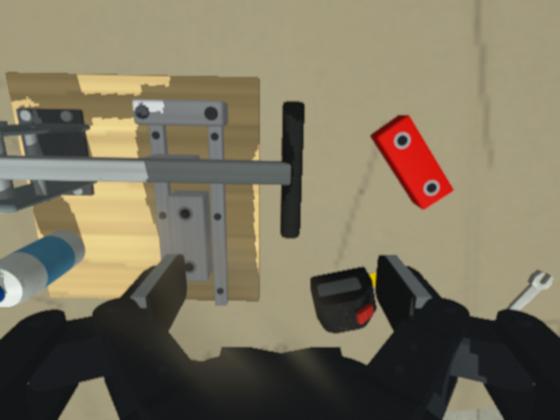

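Emit:
move_arm(gripper=[1,1,1], xyz=[[0,0,2],[0,0,4],[0,0,4]], twist=[0,0,0])

```text
t: 2.9
eef_pos: [0.6051, -0.1371, 0.2197]
tool_rot: [0.0, 0.997, -0.077, -0.003]
contact_force: [-0.6, -0.4, -1.2]
gripper_width: 1.0
```

Run:
```python
from h import *
rel(J(-.03,-.1,.148))
```

```text
t 2.9 pos [ 0.6051 -0.1371  0.2197] shift cm [ 0.35 -0.48  7.17] twist -0.003 F [-0.6 -0.4 -1.2] w 1.0 z [-0.006 -0.    -1.   ]
```

Emit:
move_arm(gripper=[1,1,1,1], xyz=[[0,0,0],[0,0,2],[0,0,2],[0,0,2]], twist=[0,0,0,0])

```text
t: 3.23
eef_pos: [0.6076, -0.1358, 0.2034]
tool_rot: [0.0, 0.997, -0.076, -0.0]
contact_force: [0.4, -0.5, 0.2]
gripper_width: 1.002
```

Run:
```python
from h import *
rel(J(-.03,-.1,.148))
```

```text
t 3.23 pos [ 0.6076 -0.1358  0.2034] shift cm [ 0.09 -0.31  5.54] twist -0.001 F [ 0.4 -0.5  0.2] w 1.002 z [-0. -0. -1.]
```

Emit:
move_arm(gripper=[1,1,1,1], xyz=[[0,-0.3,2],[0,-0.3,4],[0,-0.3,5.5],[0,-0.3,5.5]], twist=[0,0,0,0])

```text
t: 3.57
eef_pos: [0.6072, -0.1322, 0.1464]
tool_rot: [-0.0, 0.997, -0.075, -0.002]
contact_force: [-0.4, 0.4, 0.2]
gripper_width: 1.001
```

Run:
```python
from h import *
rel(J(-.03,-.1,.148))
c=save("wrist","pics/w1.png")
```

```text
t 3.57 pos [ 0.6072 -0.1322  0.1464] shift cm [ 0.18  0.05 -0.16] twist -0.0 F [-0.4  0.4  0.2] w 1.001 z [-0.003  0.    -1.   ]
```

View pics/w1.png

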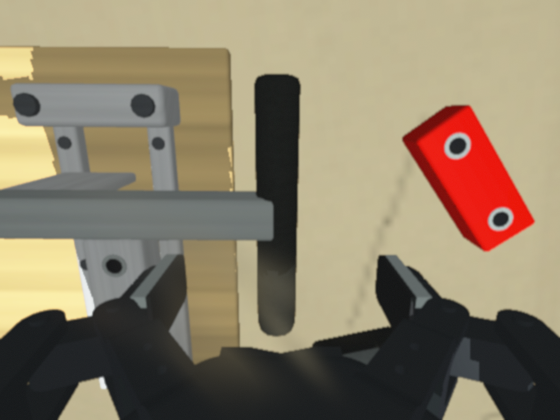

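Emit:
move_arm(gripper=[0,0,0,0,0], xyz=[[0,0,0],[0,0,0],[0,0,0],[0,0,0],[0,0,0]], twist=[0,0,0,0,0], squeeze=20)

```text
t: 4.03
eef_pos: [0.6087, -0.1322, 0.1486]
tool_rot: [0.0, 0.997, -0.075, 0.001]
contact_force: [0.2, -0.3, -0.2]
gripper_width: 0.295
```

Run:
```python
from h import *
rel(J(-.03,-.1,.148))
c=save("wrist","pics/w2.png")
for a in np.arange(0,1.46,.15):
    print(round(a,2), "up",round(21.5*np.sin(a),2),"left",round(21.5*(1-np.cos(a)),2))
```

```text
t 4.03 pos [ 0.6087 -0.1322  0.1486] shift cm [0.03 0.07 0.06] twist -0.0 F [ 0.2 -0.3 -0.2] w 0.295 z [ 0.001 -0.    -1.   ]
0.0 up 0.0 left 0.0
0.15 up 3.21 left 0.24
0.3 up 6.35 left 0.96
0.45 up 9.35 left 2.14
0.6 up 12.14 left 3.76
0.75 up 14.66 left 5.77
0.9 up 16.84 left 8.14
1.05 up 18.65 left 10.8
1.2 up 20.04 left 13.71
1.35 up 20.98 left 16.79
```

View pics/w2.png

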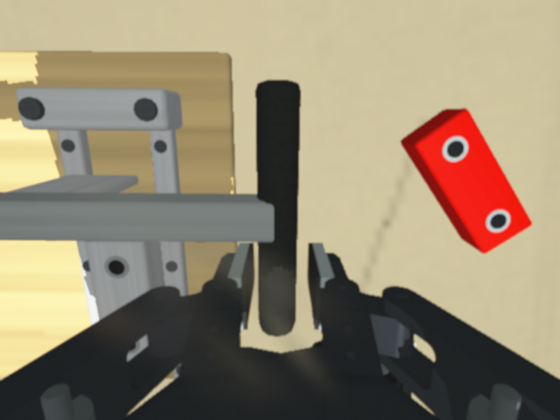

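Still closing and well centred on the handle (column 277 between pads at 250 and 312); I let it close fully.

Emit:
move_arm(gripper=[0,0,0], xyz=[[0,0,0],[0,0,0],[0,0,0]], twist=[0,0,0], squeeze=20)

```text
t: 4.33
eef_pos: [0.6088, -0.1308, 0.1484]
tool_rot: [-0.001, 0.997, -0.075, 0.0]
contact_force: [-0.9, 4.8, 5.6]
gripper_width: 0.179
```

Emit:
move_arm(gripper=[0,0,0,0,0], xyz=[[0,-0.1,-2.1],[0,-0.4,-4.3],[0,-1.0,-6.4],[0,-1.7,-8.4],[0,-1.7,-8.4]], twist=[0,0,0,0,0])

```text
t: 4.75
eef_pos: [0.6115, -0.1128, 0.2348]
tool_rot: [-0.001, 0.997, -0.074, 0.001]
contact_force: [0.2, 3.3, -2.3]
gripper_width: 0.18
```

Run:
```python
from h import *
rel(J(-.03,-.083,.232))
c=save("wrist","pics/w3.png")
c=read_camera("side")
cv2.imwrite("pics/s3.png",cv2.resize(c["pixels"][130:290,170:390,::-1],None,fx=3,fy=3))
print([np.round(d["centre"],3) for d in spot_point("gate_handle","side")],J(0,-.083,.184))
```

```text
t 4.75 pos [ 0.6115 -0.1128  0.2348] shift cm [0.04 0.32 0.28] twist 0.002 F [ 0.2  3.3 -2.3] w 0.18 z [ 0.002  0.001 -1.   ]
[array([ 0.638, -0.117,  0.184])] [ 0.64109664 -0.120568    0.184     ]
```

View pics/w3.png

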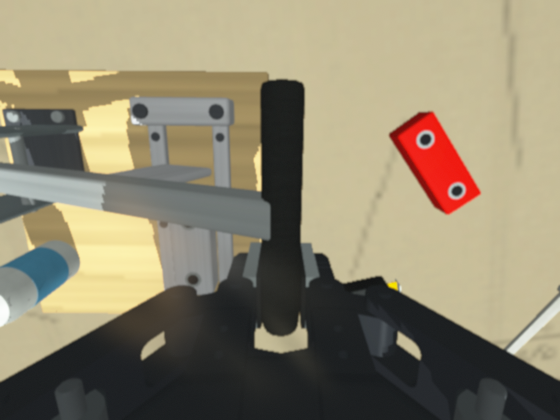

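View pics/s3.png

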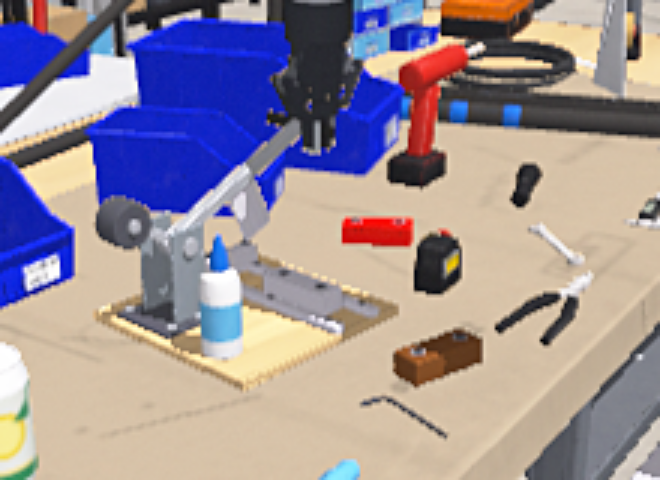

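Emit:
move_arm(gripper=[0,0,0,0,0], xyz=[[0,-0.9,-1.9],[0,-2.1,-3.8],[0,-3.4,-5.5],[0,-4.8,-7.0],[0,-6.4,-8.5]], twist=[0,0,0,0,0])

```text
t: 5.32
eef_pos: [0.6203, -0.0543, 0.3166]
tool_rot: [0.002, 0.997, -0.076, -0.0]
contact_force: [2.8, -1.0, -2.7]
gripper_width: 0.179
```

Run:
```python
from h import *
rel(J(-.03,-.019,.317))
c=save("wrist","pics/w4.png")
print([np.round(d["centre"],3) for d in spot_point("gate_handle","wrist")],J(0,-.019,.268))
```

```text
t 5.32 pos [ 0.6203 -0.0543  0.3166] shift cm [ 0.04 -0.16 -0.04] twist -0.003 F [ 2.8 -1.  -2.7] w 0.179 z [-0.001 -0.003 -1.   ]
[array([ 0.65 , -0.063,  0.264])] [ 0.65066068 -0.05728665  0.268     ]
```

View pics/w4.png

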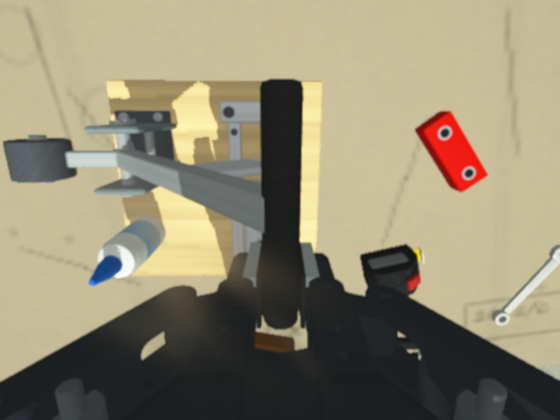

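Emit:
move_arm(gripper=[0,0,0,0,0], xyz=[[0,-1.7,-1.3],[0,-3.6,-2.3],[0,-5.6,-3.2],[0,-7.6,-3.9],[0,-9.7,-4.3]], twist=[0,0,0,0,0])

```text
t: 5.83
eef_pos: [0.6355, 0.0421, 0.3608]
tool_rot: [0.001, 0.997, -0.076, 0.001]
contact_force: [1.3, 0.1, 3.1]
gripper_width: 0.178
```

Run:
```python
from h import *
rel(J(-.03,.0785,.360))
c=save("wrist","pics/w5.png")
print([np.round(d["centre"],3) for d in spot_point("gate_handle","wrist")],J(0,.0785,.312))
```

```text
t 5.83 pos [0.6355 0.0421 0.3608] shift cm [-0.02 -0.15  0.08] twist -0.003 F [1.3 0.1 3.1] w 0.178 z [ 0.001 -0.003 -1.   ]
[array([0.665, 0.035, 0.311])] [0.66523089 0.03911853 0.312     ]
```

View pics/w5.png

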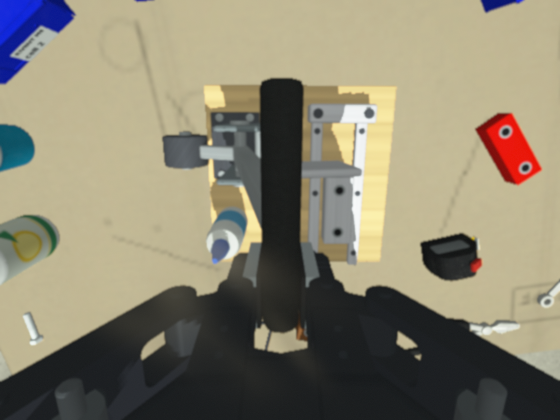

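Emit:
move_arm(gripper=[0.6,1,1,1,1], xyz=[[0,0,0],[0,0,0],[0,-0.5,0],[0,-1,0],[0,-1.5,0]], twist=[0,0,0,0,0])

```text
t: 6.35
eef_pos: [0.6371, 0.0585, 0.3591]
tool_rot: [0.0, 0.997, -0.075, -0.0]
contact_force: [-0.1, 0.5, -0.1]
gripper_width: 0.874
```

Run:
```python
from h import *
rel(J(-.03,.095,.46))
c=save("wrist","pics/w6.png")
```

```text
t 6.35 pos [0.6371 0.0585 0.3591] shift cm [  0.06  -0.14 -10.09] twist -0.001 F [-0.1  0.5 -0.1] w 0.874 z [-0.001 -0.    -1.   ]
```

View pics/w6.png

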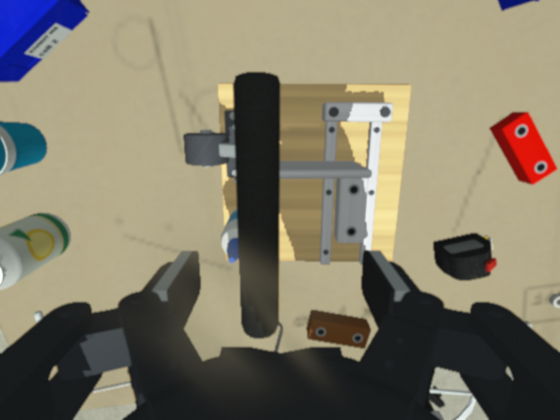

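Emit:
move_arm(gripper=[1,1,1,1,1], xyz=[[0,0,-3],[0,0,-6],[-2,0,-8],[-6,0,-8],[-10,2,-8]], twist=[0,0,0,0,0])

```text
t: 6.82
eef_pos: [0.5379, 0.0588, 0.4406]
tool_rot: [-0.001, 0.997, -0.073, 0.001]
contact_force: [0.4, 1.0, 0.0]
gripper_width: 1.001
```

Run:
```python
from h import *
rel(J(-.175,0,.30))
c=save("wrist","pics/w7.png")
c=read_camera("side")
print([np.round(d["centre"],3) for d in spot_point("gate_handle","side")],J(0,.1,.3145))
print([np.round(d["centre"],3) for d in spot_point("blank","side")])
overlay(c,(170,120,330,280),3.7,"pics/s7.png")
```

```text
t 6.82 pos [0.5379 0.0588 0.4406] shift cm [-4.68  7.91 14.03] twist 0.005 F [0.4 1.  0. ] w 1.001 z [ 0.002  0.003 -1.   ]
[array([0.665, 0.064, 0.313])] [0.66844381 0.06037711 0.3145    ]
[array([ 0.573, -0.026,  0.012]), array([0.385, 0.012, 0.001]), array([ 0.621, -0.253,  0.002])]
```

View pics/s7.png

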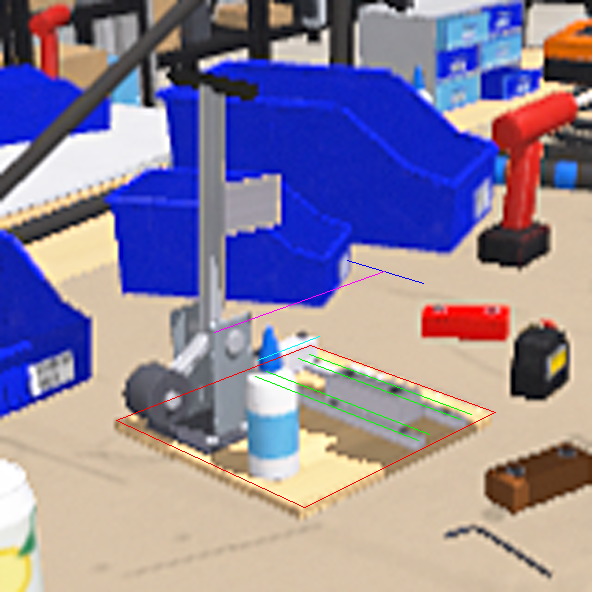

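View pics/w7.png

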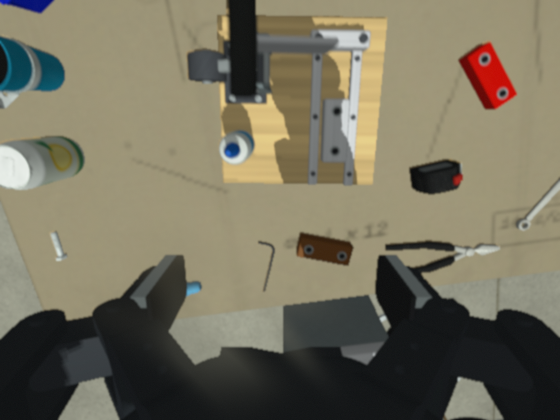

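Emit:
move_arm(gripper=[0,0,0,0,0], xyz=[[-4.7,7.9,14],[-4.7,7.9,14],[-4.7,7.9,14],[-4.7,7.9,14],[-4.7,7.9,14]], twist=[0,0,0,0,0])

```text
t: 7.43
eef_pos: [0.4747, -0.02, 0.293]
tool_rot: [0.002, 0.997, -0.077, -0.007]
contact_force: [-1.0, -0.3, 0.2]
gripper_width: 0.299
```

Emit:
move_arm(gripper=[0,0], xyz=[[0,0,0],[0,0,0]], twist=[0,0])

```text
t: 7.6
eef_pos: [0.4817, -0.0156, 0.3005]
tool_rot: [-0.0, 0.997, -0.075, 0.001]
contact_force: [-0.0, 0.5, 0.4]
gripper_width: 0.012
```

Run:
```python
from h import *
rel(J(-.165,0,.098))
c=save("wrist","pics/w8.png")
print([np.round(d["centre"],3) for d in spot_point("blank","wrist")])
for p in [(-.125,-.018,.04),(-.125,.018,.04),(-.165,-.021,.022),(-.165,.021,.022),(.03,0,.042)]: print(p,P(c,J(*p)))
```

```text
t 7.6 pos [ 0.4817 -0.0156  0.3005] shift cm [ 0.79 -0.29 20.25] twist 0.0 F [-0.   0.5  0.4] w 0.012 z [ 0.002  0.001 -1.   ]
[array([ 0.616, -0.258, -0.002]), array([ 0.382,  0.009, -0.003]), array([ 0.575, -0.027,  0.01 ])]
(-0.125, -0.018, 0.04) [295.0381591  135.45115159]
(-0.125, 0.018, 0.04) [259.73192515 135.48509415]
(-0.165, -0.021, 0.022) [296.62651032 171.39450115]
(-0.165, 0.021, 0.022) [258.70942289 171.42986316]
(0.03, 0, 0.042) [276.73841088 -43.54403949]
```

View pics/w8.png

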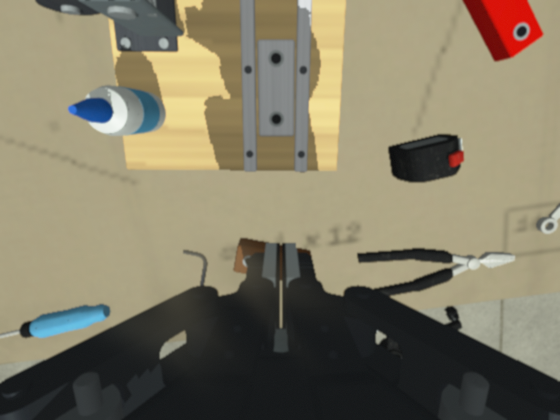

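Emit:
move_arm(gripper=[0,0,0,0,0], xyz=[[0.8,-0.4,4],[0.8,-0.4,8],[0.8,-0.4,12],[0.8,-0.4,15],[0.8,-0.4,15]], twist=[0,0,0,0,0])

```text
t: 8.12
eef_pos: [0.4869, -0.0126, 0.1458]
tool_rot: [0.0, 0.997, -0.074, -0.004]
contact_force: [-1.2, -0.6, -0.4]
gripper_width: -0.001
```

Run:
```python
from h import *
rel(J(-.165,0.001,.098))
c=save("wrist","pics/w9.png")
```

```text
t 8.12 pos [ 0.4869 -0.0126  0.1458] shift cm [ 0.39 -0.03  4.77] twist 0.001 F [-1.2 -0.6 -0.4] w -0.001 z [-0.007  0.    -1.   ]
```

View pics/w9.png

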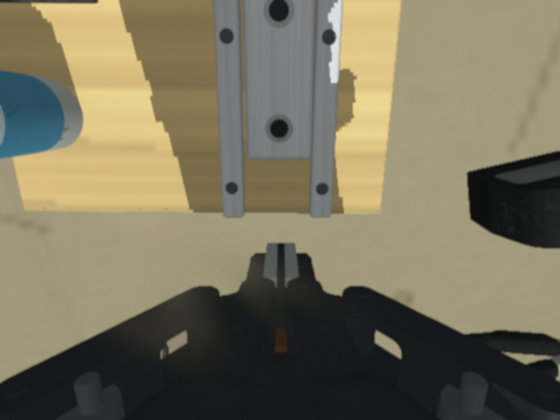

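Emit:
move_arm(gripper=[0,0,0], xyz=[[0,0,2],[0,0,4.5],[0,0,4.8]], twist=[0,0,0])

```text
t: 8.42
eef_pos: [0.4895, -0.0129, 0.1018]
tool_rot: [-0.0, 0.997, -0.075, 0.0]
contact_force: [-0.3, 0.3, 0.3]
gripper_width: -0.001
```

Run:
```python
from h import *
rel(J(-.14,0.001,.098))
c=save("wrist","pics/w10.png")
```

```text
t 8.42 pos [ 0.4895 -0.0129  0.1018] shift cm [ 2.6  -0.02  0.39] twist 0.0 F [-0.3  0.3  0.3] w -0.001 z [ 0.001  0.    -1.   ]
```

View pics/w10.png

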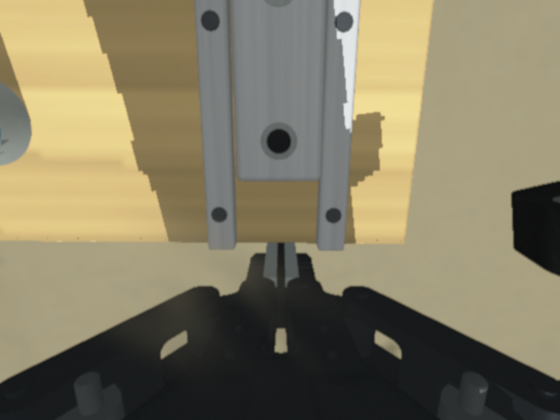

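Emit:
move_arm(gripper=[0,0,0,0,0], xyz=[[1,0,0.2],[2,0,0.3],[3,0,0.3],[4,0,0.3],[4.5,0,0.3]], twist=[0,0,0,0,0])

```text
t: 8.88
eef_pos: [0.5353, -0.0205, 0.0998]
tool_rot: [-0.0, 0.997, -0.075, 0.001]
contact_force: [-1.0, 0.5, 1.3]
gripper_width: -0.002
```

Run:
```python
from h import *
rel(J(-.071,0.001,.098))
c=save("wrist","pics/w11.png")
print([np.round(d["centre"],3) for d in spot_point("blank","wrist")], J(-.015,0,.012))
```

```text
t 8.88 pos [ 0.5353 -0.0205  0.0998] shift cm [ 4.85 -0.09  0.19] twist -0.001 F [-1.   0.5  1.3] w -0.002 z [ 0.002  0.    -1.   ]
[array([ 0.591, -0.029,  0.013]), array([ 0.655, -0.037,  0.002])] [ 0.63866843 -0.03625843  0.012     ]
```

View pics/w11.png

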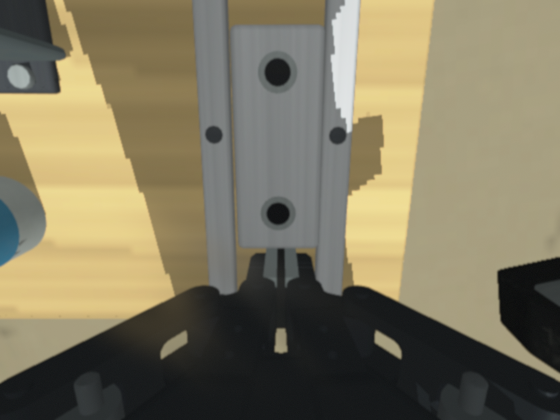

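Emit:
move_arm(gripper=[0,0,0,0,0], xyz=[[0.8,0,0],[1.6,0,0],[2.4,0,0],[3.2,0,0],[3.9,0,0]], twist=[0,0,0,0,0])

```text
t: 9.4
eef_pos: [0.5726, -0.0262, 0.0987]
tool_rot: [-0.0, 0.997, -0.075, 0.0]
contact_force: [0.1, 0.3, 0.0]
gripper_width: 0.004
```

Run:
```python
from h import *
rel(J(-.071,0.001,.098))
c=save("wrist","pics/w12.png")
print([np.round(d["centre"],3) for d in spot_point("blank","wrist")], J(-.015,0,.012))
print([np.round(d["centre"],3) for d in spot_point("end_stop","wrist")], J(.03,0,.027))
```

```text
t 9.4 pos [ 0.5726 -0.0262  0.0987] shift cm [ 1.09 -0.09  0.07] twist -0.0 F [0.1 0.3 0. ] w 0.004 z [ 0. -0. -1.]
[] [ 0.63866843 -0.03625843  0.012     ]
[] [ 0.68316313 -0.04298314  0.027     ]
```

View pics/w12.png

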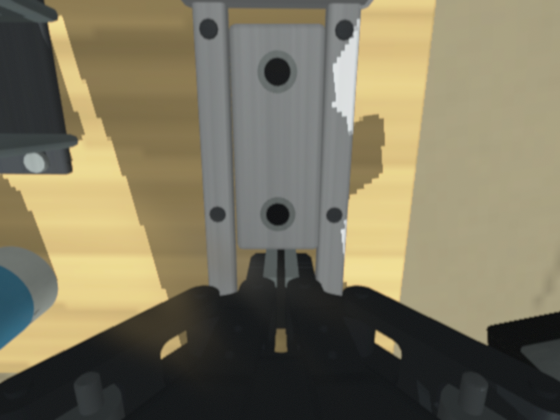

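Emit:
move_arm(gripper=[0,0,0,0], xyz=[[0.3,0,0],[0.6,0,0],[0.8,0,0],[0.9,0,0]], twist=[0,0,0,0])

```text
t: 9.88
eef_pos: [0.5805, -0.0274, 0.0988]
tool_rot: [0.0, 0.997, -0.075, -0.0]
contact_force: [-1.2, -0.7, -0.5]
gripper_width: 0.003
```

Run:
```python
from h import *
rel(J(-.071,0.001,.098))
c=save("wrist","pics/w13.png")
```

```text
t 9.88 pos [ 0.5805 -0.0274  0.0988] shift cm [ 0.28 -0.09  0.08] twist -0.0 F [-1.2 -0.7 -0.5] w 0.003 z [-0. -0. -1.]
```

View pics/w13.png

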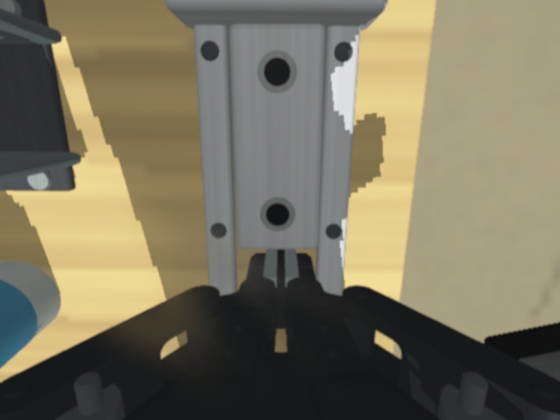

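Emit:
move_arm(gripper=[0,0,0,0], xyz=[[0.1,0,0],[0.2,0,0],[0.3,0,0],[0.3,0,0]], twist=[0,0,0,0])

```text
t: 10.27
eef_pos: [0.5835, -0.0278, 0.0988]
tool_rot: [-0.0, 0.997, -0.075, 0.0]
contact_force: [-0.3, -0.1, 0.0]
gripper_width: 0.001
```

Emit:
move_arm(gripper=[0,0,0,0], xyz=[[0.1,0,0],[0.2,0,0],[0.2,0,0],[0.2,0,0]], twist=[0,0,0,0])

```text
t: 10.6
eef_pos: [0.5838, -0.0279, 0.0985]
tool_rot: [0.0, 0.997, -0.075, -0.002]
contact_force: [-6.6, 1.4, 4.9]
gripper_width: -0.001
```

Run:
```python
from h import *
rel(J(-.071,0.001,.098))
c=save("wrist","pics/w14.png")
```

```text
t 10.6 pos [ 0.5838 -0.0279  0.0985] shift cm [-0.05 -0.09  0.05] twist -0.0 F [-6.6  1.4  4.9] w -0.001 z [-0.004  0.    -1.   ]
```

View pics/w14.png

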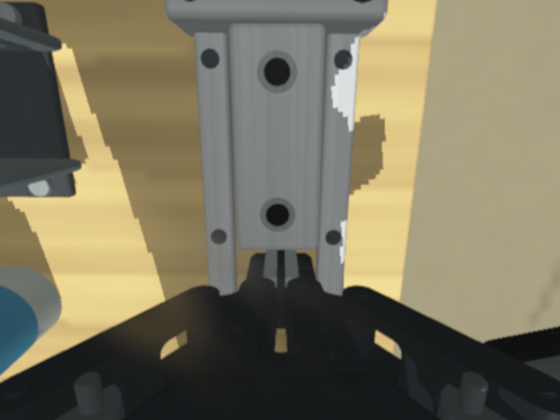

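The tool stopped advancing at a force of 6.6 N, and in the picture the blank's far end (row 24) meets the stop. I back off along the lane, then up.

Emit:
move_arm(gripper=[0,0,0,0,0], xyz=[[-1,0,0],[-3,0,0],[-6,0,-1],[-9,0,-4],[-9,0,-7]], twist=[0,0,0,0,0])

```text
t: 11.07
eef_pos: [0.4891, -0.0143, 0.1671]
tool_rot: [0.001, 0.997, -0.074, -0.005]
contact_force: [-0.3, -0.7, 0.1]
gripper_width: -0.002
```

Emit:
move_arm(gripper=[0,0,0,0,0], xyz=[[0,0,-4],[0,0,-8],[0,0,-10],[0,0,-10],[0,0,-10]], twist=[0,0,0,0,0])

```text
t: 11.48
eef_pos: [0.497, -0.0147, 0.2701]
tool_rot: [-0.0, 0.997, -0.075, 0.002]
contact_force: [-0.1, -0.5, -0.2]
gripper_width: -0.001
```

Run:
```python
from h import *
rel(J(-.165,0.001,.25))
c=save("wrist","pics/w15.png")
print([np.round(d["centre"],3) for d in spot_point("blank","wrist")], J(-.015,0,.012))
c=read_camera("side"); overlay(c,(170,120,330,280),3.7,"pics/s15.png")
print([np.round(d["centre"],3) for d in spot_point("gate_handle","side")],[np.round(d["centre"],3) for d in spot_point("blank","side")])
for q in ("tape_measure","glue_bottle"): print(q,[np.round(d["centre"],3) for d in spot_point(q,"side")])
```

```text
t 11.48 pos [ 0.497  -0.0147  0.2701] shift cm [-0.67 -0.08  2.01] twist -0.0 F [-0.1 -0.5 -0.2] w -0.001 z [ 0.004  0.    -1.   ]
[array([ 0.616, -0.259, -0.002]), array([ 0.64 , -0.035,  0.012])] [ 0.63866843 -0.03625843  0.012     ]
[array([0.666, 0.064, 0.314])] [array([0.386, 0.011, 0.003]), array([ 0.637, -0.035,  0.01 ]), array([ 0.616, -0.249,  0.003])]
tape_measure [array([ 0.484, -0.179, -0.   ])]
glue_bottle [array([0.574, 0.117, 0.011])]
```

View pics/w15.png

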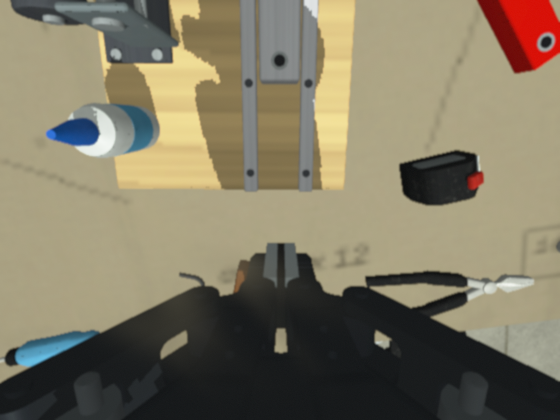

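View pics/s15.png

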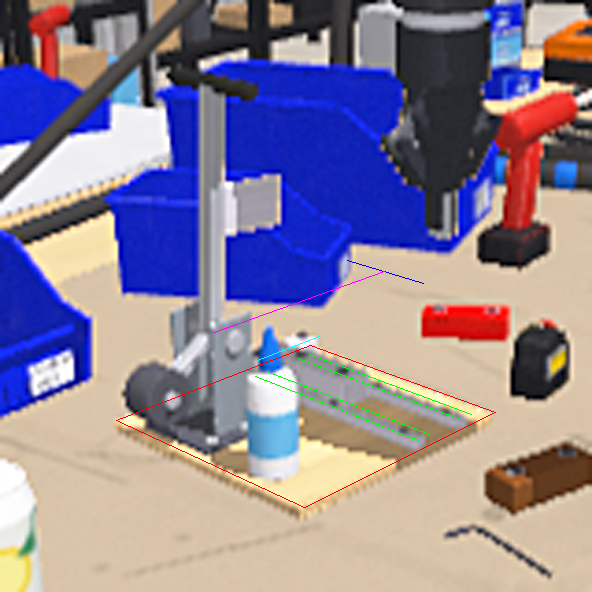

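```bash
python3 -c "
from station import *
hand_in(); print(get_obs()['t'])"
```

```text
the job is handed in; nothing more can be done
the job is handed in; nothing more can be done
```

The gate arm stands raised by itself and the blank is against the end stop. The job was handed in after about 11.5 s of the 54 s allowed; no verdict is reported.

**What I did**
- **Gate:** I closed the fingers on the handle at 20 N instead of pushing it, because the tool only points down and cannot get under the handle. I carried it along its arc to about 1.4 rad and let go, and the arm swung on to its upper stop.
- **Blank:** With the gripper shut I pushed it about 66 mm along the lane, under the raised gate. At the end stop the tool stopped advancing at 6.6 N, and I backed off along the lane and then up.

**What the last checks showed**
- **Gate:** The handle was measured at (0.666, 0.064, 0.314) m, within about 5 mm of where an upright arm puts it. The side picture shows the arm upright with nothing touching it.
- **Blank:** The wrist and side cameras put its origin at (0.640, -0.035) and (0.637, -0.035) m; the seated position works out to (0.639, -0.036). It lies flat and straight between the rails.
- **Bystanders:** The tape measure and glue bottle were within about 2 mm of where they started. I did not measure the can, cup, torch or bolt again, but the robot did not go near them.
- **Robot:** It ended clear of everything, with no contact force beyond the sensor's noise.

**Missed detections:** Partway through the push the network found neither the blank nor the end stop in the wrist picture. I judged that stretch from the picture and the force reading, and no check disagreed.

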